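# Shift a bottle mixer's gated lever into third

## Robot

A 7-joint arm with a two-finger parallel gripper is mounted at the origin on a cart in front of the work surface, level with it; the furniture and walls round the work are solid. World frame = base frame: x ahead of the robot, y to its left, z up, the work surface at z = 0. Lengths are in mm, angles in rad, forces in N, time in s.
With the tool pointing down it reaches from about 400 to 850 mm from the base axis. Payload 4.4 kg.
Tool frame: the origin (TCP) lies at the very end of the fingers, on their centre line; the grasp point (between the pads) lies behind it (env.pinch_z is the x of the grasp point in the tool frame, in mm); x points along the fingers, z is the direction in which the jaws open and shut, and the axes are right-handed (so a half turn about x gives the same grasp; the last joint's range is limited). The gripper opens to 94 mm and grips with 3 to 60 N. Pads are 16 mm wide; open, the fingers measure 119 mm over their backs; the gripper's body (75 mm by 177 mm) begins 78 mm behind the grasp point.
Start: joints at [1.211, 0.628, 0.038, 1.517, -0.027, 0.996, -0.02], TCP at [188.263, -622.154, 205.478] pointing down, gripper open.
Joint ranges: [-3.06, 3.06], [-0.37, 2.12], [-1.25, 1.32], [0.18, 2.47], [-1.1, 4.24], [0.23, 1.98], [-2.94, 2.94]. Speed limits (rad/s): [2.57, 2.57, 3.14, 3.14, 3.14, 3.14, 3.14].

## Interface

Orientations are given as a unit quaternion [x, y, z, w].
In Python, from cell import env, read_camera gives the robot as it stands.
- The arm moves only by the tool drive_tool, never from a script. Its argument "plan" is a list of rows, each a list of 5 numbers: the shift along the tool's x, y, z in mm, then the turn about the tool's x in degrees, then the closure, from 0 (fully open) to 1 (shut). A call has exactly 5 rows; each row shifts and turns the pose as measured when the row begins, along the tool's axes as they then stand; what a row does not reach is not made up. A row lasts 1/12 s, in which the tool goes at most 41.7 mm and 7.16 degrees, less where a joint would pass 70% of its speed; a pose out of reach is approached as far as the arm can. A call with a gripper value outside its range is refused whole. The fingers move at their own pace and stop on an object; the grip force is fixed at half the most. Time passes only in rows, so rows that do not move let the fingers close, or fill a call up. It gives the time, the measured TCP pose, the force and the opening at its end, in the units of the state.
- env.get_state(): the state, without advancing time (a new reading comes with each control period).
- read_camera(name): name is "side" or "top"; returns a dict with "frame" (384x512x3 uint8, red, green, blue), "depth" (384x512 float32, mm along the optical axis (not along the pixel's ray), 0 where there is no reading), "K" (3x3 intrinsics, pixels), "distortion" ([k1, k2, p1, p2, k3] as OpenCV has them; the pictures are not rectified), "R" (3x3) and "t" (3): a world point X has camera coordinates R X + t. Camera axes: x right, y down, z forward; pixel columns grow to the right and rows downward; lengths in mm; the calibration is good to about 2 mm. A picture is of the moment at which its call begins.
- env.job_done(): hands the job in, once; it reports no verdict.
The state is a dict: "clock": time; "joints": joint angles; "joint_velocities": joint speeds; "tau": joint torques, N m; "tool_pos": TCP position; "tcp_rot": TCP orientation; "wrist_force": force on the tool from outside, world axes, zero at the start; "ft_torque": the same for the moment, N m; "gripper_width": finger opening in mm.
Only numpy, scipy, OpenCV 4.12 (cv2) and the standard library are available. Lean on these libraries where they do the work, as an engineer would, in place of code of your own. Each camera call takes 0.05 s, during which the arm holds its last target.

## Task

Set the roller mixer to its third speed: with the fingers, push the black knob of the lever along the H-shaped gate, out of the second slot (near left), across to the right and then forward (towards the rollers) until it is fully home in the far right slot, the one with three green dots. Only push the knob, do not pinch it, and leave the vial, the jar and the calliper gauge where they are.

Things in the scene. Friction and masses are not known exactly. Their poses are not given: they have to be found in the camera images.
- mixer: White roller bottle mixer, fixed. Origin on the worktop under the H gate's centre; +x forward, to the rollers, +y left, z up. Console 140 (x) x 130 (y) mm round the origin, with the aluminium gate plate on top, 74 mm above the worktop. Behind it (x 70 to 220, y +-85 mm) the roller deck carries a fixed bottle lying along y at x = 145 mm, top 133 mm above the worktop.
- gate (a point): Centre of the H gate, on the plate's upper face, 74 mm above the worktop; axes as the mixer's. A left and a right column of slots are joined by one crosswise channel at x = 0: slot 1 far left (one blue dot), 2 near left (two blue dots), 3 far right (three green dots), 4 near right (four blue dots).
- knob (a point): Centre of the lever's knob, a black block 31 x 31 mm, 30 mm high, with a red top, on a 10 mm steel shaft, 110 mm above the lever's pivot, which lies 20 mm above the worktop under the gate's centre. With lever_fore = p, lever_side = r it is at x = 0.110 cos r sin p, y = -0.110 sin r, z = 0.020 + 0.110 cos r cos p in the mixer's frame (m). Axes turn with the lever, as the mixer's at p = r = 0.
- lever_fore (a joint): Lever's tilt fore and aft, rad: 0 in the crosswise channel, + forward (mixer's +x), from -0.39 (fully in slot 2 or 4) to +0.39 (fully in slot 1 or 3). It starts in slot 2, between -0.39 and -0.24. Stiff (about 1.3 N at the knob) and stays where it is left.
- lever_side (a joint): Lever's tilt sideways, rad: -0.33 in the left column, where it starts, +0.33 in the right column. The lever can only cross while lever_fore is within about 0.06 of 0 (rounded corners help a little beyond that). Stiff (about 1.3 N at the knob) and stays where it is left.
- pad_near: Rubber pad on the knob's near side (mixer's -x), 26 x 26 x 4 mm, origin at its centre.
- pad_far: Rubber pad on the knob's far side (mixer's +x), 26 x 26 x 4 mm, origin at its centre.
- pad_left: Rubber pad on the knob's left side (mixer's +y), 26 x 26 x 4 mm, origin at its centre.
- pad_right: Rubber pad on the knob's right side (mixer's -y), 26 x 26 x 4 mm, origin at its centre.
- stirrer_stand: Overhead stirrer on a tall stand beside the mixer, fixed, always in the same place; not part of the job, but keep the arm clear of it. Origin on the worktop at the centre of its flat base plate (300 x 216 mm, x away from the robot). Its grey motor head hangs 430 to 680 mm above the worktop, from 128 mm before the origin to 40 mm behind it and from 31 mm right to 51 mm left of it.
- vial_mid (a point): Middle of a standing glass vial with a white cap, 29 mm in diameter, 98 mm high, loose on the worktop right of the console. Leave alone.
- jar_mid (a point): Middle of a small standing sample jar with a white cap, 33 mm in diameter, 55 mm high, loose on the worktop right of the console. Leave alone.
- gauge_mid (a point): Middle of a grey metal calliper gauge block, 32 x 100 x 26 mm, loose on the worktop in front of the console. Leave alone.

How it is judged:
By the outcome, as a careful person would: the job done as asked, in the order asked, and still so for the second after the job is handed in, with the robot touching nothing.
It also fails if it takes over 61 s, if anything falls off the work surface, if the arm or the gripper's body presses on something with over 40 N, if the wrist force passes 120 N, or if a joint passes its speed limit or range.

## Working session

There is one attempt and no reset: what is moved stays moved. The work goes in short steps, Python scripts to look and compute and a tool call to move; the robot and the scene stay as the last step left them, time stands still between calls to the robot, and variables do not carry over. Pictures are saved under pics/ and viewed, and the job is handed in when it is done.

Besides the shell and the picture viewer there is one more tool, called as a command line: name --pt "numbers of a row" for each row, then --argument value for the rest. drive_tool: Moves the arm, as the interface text tells. Its arguments: {"type":"object","properties":{"plan":{"type":"array","items":{"type":"array","items":{"type":"number"}}}},"required":["plan"]}

```bash
ls; mkdir -p pics; python3 - <<'E'
from cell import env, read_camera
import cv2,numpy as np
s=env.get_state()
print({k:np.round(v,3) for k,v in s.items()}, env.pinch_z)
for n in("side","top"):
    c=read_camera(n); cv2.imwrite(f"pics/{n}0.png",cv2.cvtColor(c["frame"],cv2.COLOR_RGB2BGR))
    print(n,np.round(c["K"],1),c["distortion"],np.round(c["R"],3),np.round(c["t"],1), np.round(-c["R"].T@c["t"]))
E
```

```text
pics
{'clock': np.float64(0.0), 'joints': array([ 1.211,  0.629,  0.038,  1.518, -0.027,  0.996, -0.02 ]), 'joint_velocities': array([-0.   , -0.001,  0.001,  0.001, -0.   ,  0.001,  0.003]), 'tau': array([-0.0000e+00, -5.4973e+01,  1.1440e+00, -1.8664e+01, -5.2000e-02,
        2.4000e-02,  0.0000e+00]), 'tool_pos': array([ 188.045, -621.511,  204.598]), 'tcp_rot': array([ 0.422,  0.568, -0.421,  0.567]), 'wrist_force': array([-0.703,  0.078, -0.425]), 'ft_torque': array([0.012, 0.014, 0.071]), 'gripper_width': np.float64(94.203)} -18.8
side [[443.6   0.  252.2]
 [  0.  443.6 192.4]
 [  0.    0.    1. ]] [-0.16688218  0.          0.          0.          0.        ] [[ 1.     0.029  0.002]
 [ 0.013 -0.372 -0.928]
 [-0.026  0.928 -0.372]] [-409.7  -32.8 1367.5] [  446. -1269.   479.]
top [[353.1   0.  254.2]
 [  0.  353.1 198.1]
 [  0.    0.    1. ]] [-0.10306357  0.          0.          0.          0.        ] [[ 0.017 -0.999  0.033]
 [-0.998 -0.019 -0.054]
 [ 0.054 -0.032 -0.998]] [-328.4  387.6  942.4] [ 341. -291.  972.]
```

View pics/side0.png

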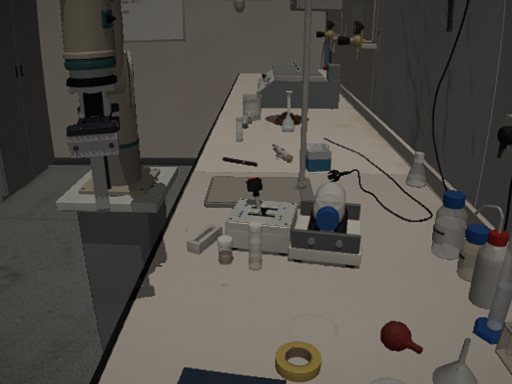

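View pics/top0.png

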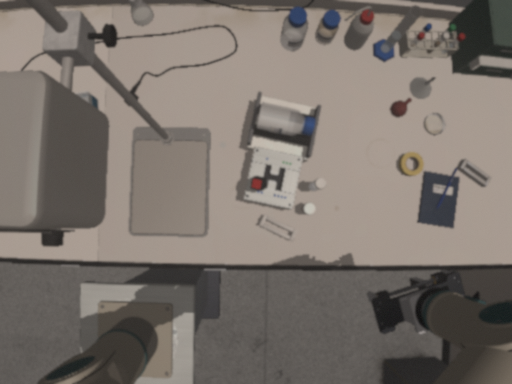

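The side view shows the knob at about (255,186) on the console, with the vial at (255,245), the jar at (225,250) and the gauge at (205,238). In the top view the red knob top is at (257,184), the H gate centre at about (273,178), and the stirrer head is on the left. I'll enlarge both.

```bash
cat > h.py <<'E'
import numpy as np,cv2
from cell import env, read_camera
def ray(c,u,v):
    p=cv2.undistortPoints(np.array([[[u,v]]],float),c["K"],np.array(c["distortion"],float))[0,0]
    d=c["R"].T@np.array([p[0],p[1],1.]); return -c["R"].T@c["t"],d
def onz(c,u,v,z):
    o,d=ray(c,u,v); return o+d*(z-o[2])/d[2]
def dep(c,u,v):
    o,d=ray(c,u,v); return o+d*c["depth"][int(round(v)),int(round(u))]
def tri(c1,p1,c2,p2):
    o1,d1=ray(c1,*p1);o2,d2=ray(c2,*p2)
    s=np.linalg.lstsq(np.c_[d1,-d2],o2-o1,rcond=None)[0]
    a=o1+s[0]*d1;b=o2+s[1]*d2; return (a+b)/2,np.linalg.norm(a-b)
def proj(c,X):
    return cv2.projectPoints(np.array(X,float).reshape(-1,1,3),cv2.Rodrigues(np.array(c["R"]))[0],np.array(c["t"],float),c["K"],np.array(c["distortion"],float))[0][:,0]
def crop(c,name,x0,y0,x1,y1,k):
    im=cv2.cvtColor(c["frame"],cv2.COLOR_RGB2BGR)[y0:y1,x0:x1]
    im=np.clip(im*1.3,0,255).astype(np.uint8)
    cv2.imwrite(name,cv2.resize(im,None,fx=k,fy=k,interpolation=cv2.INTER_CUBIC))
E
python3 - <<'E'
from h import *
t=read_camera("top");s=read_camera("side")
crop(t,"pics/topz.png",230,85,340,250,3.6*1) if 0 else crop(t,"pics/topz.png",235,90,335,245,3.8)
crop(s,"pics/sidez.png",180,165,370,280,4)
f=t["frame"].astype(int)
for n,c in(("top",t),("side",s)):
    f=c["frame"].astype(int); m=((f[...,0]>70)&(f[...,1]<45)&(f[...,2]<50)) if n=="top" else ((f[...,0]>60)&(f[...,0]>2*f[...,1]))
    k,l,st,ce=cv2.connectedComponentsWithStats(m.astype(np.uint8))
    for i in range(1,k):
        if st[i,4]>8: print(n,st[i],ce[i],np.round(dep(c,*ce[i])))
E
```

```text
top [361  17   8   6  11] [363.81818182  19.63636364] [ 850. -590.  139.]
top [459  33   4   7  15] [460.26666667  36.4       ] [ 844. -877.  110.]
side [490 229  19  18 213] [499.77934272 237.1971831 ] [ 855. -618.  141.]
side [390 323  31  28 281] [401.34519573 333.88967972] [ 658. -742.   40.]
```

View pics/topz.png

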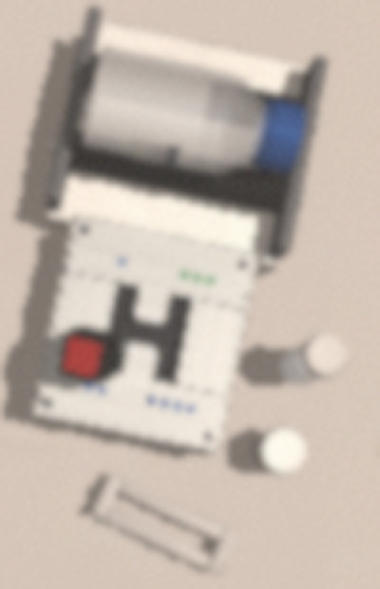

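View pics/sidez.png

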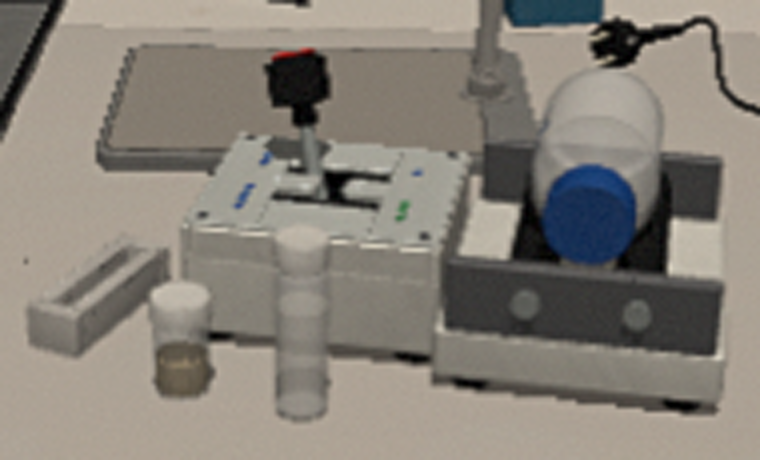

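```bash
cat >> h.py <<'E'
def T(x,y,k=3.8,a=235,b=90): return ((x+.5)/k-.5+a,(y+.5)/k-.5+b)
def S(x,y,k=4,a=180,b=165): return ((x+.5)/k-.5+a,(y+.5)/k-.5+b)
E
python3 - <<'E'
from h import *
t=read_camera("top");s=read_camera("side")
tp={'FL':(83,229),'FR':(242,264),'NR':(208,436),'NL':(46,402)}
sp={'FL':(455,155),'FR':(425,236),'NR':(203,215),'NL':(250,139)}
Q=[]
for k in tp:
    q,e=tri(t,T(*tp[k]),s,S(*sp[k])); z=onz(t,*T(*tp[k]),74);zs=onz(s,*S(*sp[k]),74); Q.append((z+zs)/2)
    print(k,np.round(q),round(e,1),np.round(z),np.round(zs),np.round(dep(t,*T(*tp[k]))))
Q=np.array(Q);c=Q.mean(0);print(c)
f=(Q[0]+Q[1]-Q[2]-Q[3]);print("yaw",np.degrees(np.arctan2(f[1],f[0])));l=Q[0]+Q[3]-Q[1]-Q[2];print(np.degrees(np.arctan2(-l[0],l[1])),np.linalg.norm(f)/2,np.linalg.norm(l)/2)
print("Hc",onz(t,*T(151,333),74))
k=[(82,356)]
print("knob top",onz(t,*T(*k[0]),137),dep(t,*T(*k[0])),tri(t,T(82,356),s,S(294,54)))
for n,u in(("vial",T(327,355)),("jar",T(283,452)),("gauge",T(155,527))): print(n,dep(t,*u))
for u in((470,100),(40,30),(60,110),(40,200),(100,210)): print(u,dep(t,*u))
E
```

```text
FL [ 515. -323.   74.] 0.2 [ 515. -323.   74.] [ 514. -324.   74.] [ 515. -323.   74.]
FR [ 493. -432.   74.] 0.7 [ 493. -432.   74.] [ 493. -432.   74.] [ 494. -432.   71.]
NR [ 375. -410.   74.] 1.2 [ 376. -410.   74.] [ 375. -410.   74.] [ 376. -409.   79.]
NL [ 396. -300.   73.] 2.4 [ 397. -300.   74.] [ 395. -304.   74.] [ 397. -300.   73.]
[ 444.67710728 -366.659126     74.        ]
yaw -10.380283077194402
-10.975033804931837 120.21408714783857 110.05636884080118
Hc [ 444.82229205 -370.25774045   74.        ]
knob top [ 422.18111059 -321.60762412  137.        ] [ 421.94362587 -321.51671315  139.45526461] (array([ 421.69174855, -321.74472677,  134.42559381]), np.float64(1.4725578131410682))
vial [ 430.11668349 -485.20340805   97.57890645]
jar [ 366.60421967 -464.13873547   56.35958472]
gauge [ 312.07964858 -381.92960901   -1.86096602]
(470, 100) [ 702.84672182 -967.50379781    2.07994539]
(40, 30) [ 8.85123966e+02  3.27192974e+02 -1.11669127e-03]
(60, 110) [ 437.74882285 -117.71951349  654.54035796]
(40, 200) [ 352.53068219 -114.00445647  672.24424086]
(100, 210) [ 346.50727059 -119.1834832   550.92070006]
```

```bash
cat >> h.py <<'E'
from scipy.spatial.transform import Rotation as Ro
C=np.array([444.8,-368.,74]);YAW=np.radians(-10.6)
M=np.array([[np.cos(YAW),-np.sin(YAW),0],[np.sin(YAW),np.cos(YAW),0],[0,0,1]])
def mix(X): return M.T@(np.array(X)-[C[0],C[1],0])
def st():
    s=env.get_state();R=Ro.from_quat(s["tcp_rot"]).as_matrix()
    print("t",round(float(s["clock"]),2),"mix",np.round(mix(s["tool_pos"]),1),"world",np.round(s["tool_pos"],1),"F",np.round(M.T@s["wrist_force"],1),"w",round(float(s["gripper_width"]),1),"q",np.round(s["joints"],2))
    print("tool axes in mixer (cols x,y,z)\n",np.round(M.T@R,3)); z=(M.T@R)[:,2]; print("jaw angle from mixer y deg",round(np.degrees(np.arctan2(z[0],z[1])),1))
    return s,R
def go(x,y,z):
    s,R=st(); d=R.T@(M@np.array([x,y,z])+[C[0],C[1],0]-s["tool_pos"]); print("tool shift to",(x,y,z),np.round(d,1)); return d
E
python3 - <<'E'
from h import *
go(-80,36,205)
for n,p in dict(vial=(430,-485,0),jar=(367,-464,0),gauge=(312,-382,0),knobtop=(422,-321.6,137)).items(): print(n,mix(p).round())
t=read_camera("top")
d=t["depth"]
for u in((62,110),(95,110),(100,130),(100,180),(20,80),(98,80)): print(u,dep(t,*u).round())
print(onz(t,170,182,10))
E
```

```text
t 0.3 mix [-205.5 -296.8  205.2] world [ 188.2 -622.   205.2] F [ 1.  -0.3 -0.4] w 93.7 q [ 1.21  0.63  0.04  1.52 -0.03  1.   -0.02]
tool axes in mixer (cols x,y,z)
 [[-0.     0.888  0.461]
 [ 0.001  0.461 -0.888]
 [-1.     0.    -0.001]]
jaw angle from mixer y deg 152.6
tool shift to (-80, 36, 205) [   0.3  264.7 -237.6]
vial [   7. -118.    0.]
jar [ -59. -109.    0.]
gauge [-128.  -38.    0.]
knobtop [-31.  41. 137.]
(62, 110) [ 438. -118.  652.]
(95, 110) [ 462. -116.  574.]
(100, 130) [ 441. -120.  564.]
(100, 180) [ 382. -120.  556.]
(20, 80) [458. -91. 680.]
(98, 80) [725. 133.  -2.]
[433.48874863 -90.5570699   10.        ]
```

drive_tool --pt "0 20 -18 0 1" --pt "0 20 -18 0 1" --pt "0 20 -18 0 1" --pt "0 20 -18 0 1" --pt "0 20 -18 0 1"

```text
clock: 0.77
tool_pos: [253.9, -509.3, 203.9]
tcp_rot: [0.423, 0.565, -0.427, 0.565]
wrist_force: [-0.4, 0.1, -0.4]
gripper_width: 63.9
```

drive_tool --pt "0 20 -18 0 1" --pt "0 20 -18 0 1" --pt "0 20 -18 0 1" --pt "0 20 -18 0 1" --pt "0 20 -18 0 1"

```text
clock: 1.18
tool_pos: [327.7, -389.5, 203.7]
tcp_rot: [0.423, 0.564, -0.427, 0.565]
wrist_force: [0.5, -0.1, -0.6]
gripper_width: 30.7
```

```bash
python3 - <<'E'
from h import *
go(-80,36,205)
t=read_camera("top");s=read_camera("side")
cv2.imwrite("pics/a_s.png",s["frame"][...,::-1]);cv2.imwrite("pics/a_t.png",t["frame"][...,::-1])
E
```

```text
t 1.18 mix [-111.2  -42.7  203.7] world [ 327.7 -389.5  203.7] F [ 0.5 -0.  -0.6] w 30.7 q [ 0.79  0.43  0.03  1.91 -0.01  0.8  -0.46]
tool axes in mixer (cols x,y,z)
 [[-0.001  0.894  0.448]
 [-0.006  0.448 -0.894]
 [-1.    -0.004  0.005]]
jaw angle from mixer y deg 153.4
tool shift to (-80, 36, 205) [ -1.8  63.2 -56.3]
```

View pics/a_s.png

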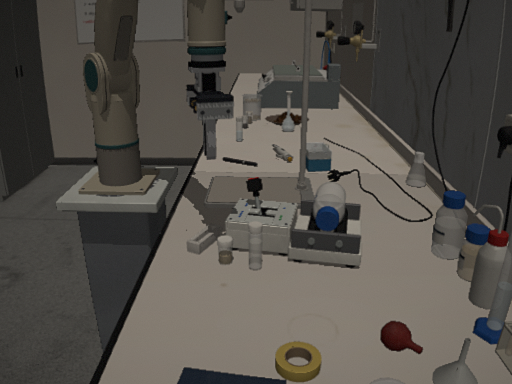

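View pics/a_t.png

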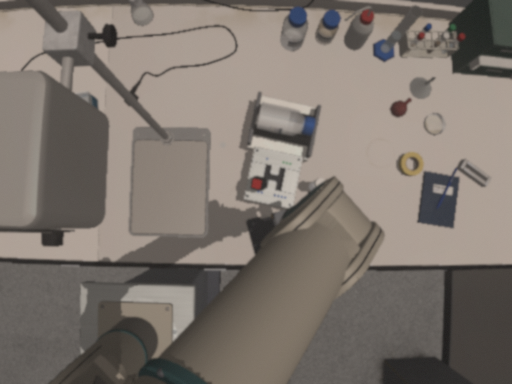

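drive_tool --pt "0 9 -9 5.3 1" --pt "0 9 -9 5.3 1" --pt "0 8 -9 5.3 1" --pt "0 7 -9 5.3 1" --pt "0 6 -9 5.3 1"

```text
clock: 1.7
tool_pos: [363.1, -340.2, 204.3]
tcp_rot: [-0.545, -0.446, 0.549, -0.45]
wrist_force: [0.4, 0.1, 0.0]
gripper_width: 0.5
```

```bash
python3 - <<'E'
from h import *
go(-80,36,95)
t=read_camera("top");s=read_camera("side")
d=t["depth"]; m=np.zeros((384,512,3),np.uint8)
P=np.array([[*dep(t,u,v),u,v] for v in range(100,384,3) for u in range(100,512,3) if d[v,u]>0])
q=P[(P[:,2]>350)&(P[:,0]>200)]; # arm points above 350
i=np.argsort(-q[:,1])[:12]; print(q[i].round())
cv2.imwrite("pics/b_t.png",t["frame"][...,::-1]);crop(s,"pics/b_s.png",150,0,350,300,2.5) if 0 else crop(s,"pics/b_s.png",150,60,400,280,2.6)
E
```

```text
t 1.7 mix [-85.4  12.3 204.3] world [ 363.1 -340.2  204.3] F [0.4 0.2 0. ] w 0.5 q [ 0.58  0.42  0.16  1.94 -0.08  0.79 -0.99]
tool axes in mixer (cols x,y,z)
 [[ 0.     1.    -0.014]
 [-0.007 -0.014 -1.   ]
 [-1.     0.     0.007]]
jaw angle from mixer y deg -179.2
tool shift to (-80, 36, 95) [109.2   5.1 -24.6]
[[ 544.  -82.  363.  127.  100.]
 [ 547.  -84.  355.  130.  100.]
 [ 331. -114.  537.  100.  223.]
 [ 467. -115.  537.  106.  115.]
 [ 464. -116.  558.  100.  112.]
 [ 334. -117.  543.  100.  220.]
 [ 462. -117.  541.  106.  118.]
 [ 463. -117.  551.  103.  115.]
 [ 338. -118.  547.  100.  217.]
 [ 431. -118.  558.  100.  139.]
 [ 444. -118.  551.  103.  130.]
 [ 424. -118.  558.  100.  145.]]
```

View pics/b_t.png

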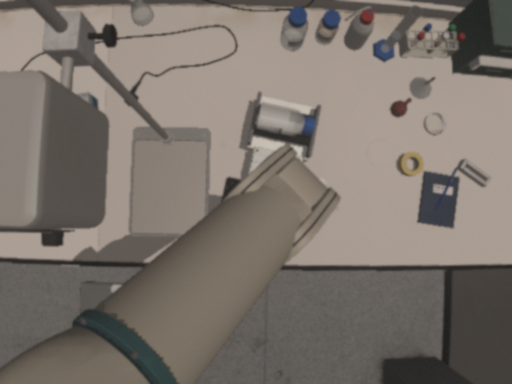

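View pics/b_s.png

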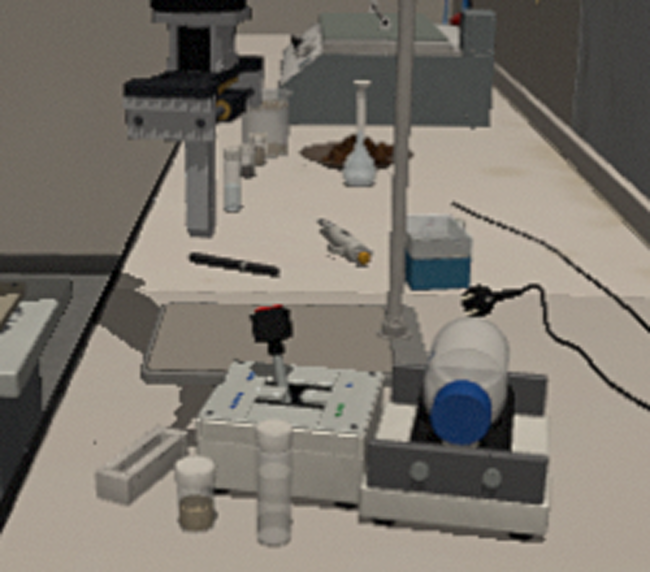

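The fingers hang near (205,200) in the side picture, behind and above the knob at (254,184). The top view now has the forearm over the console. I'll check the arm's distance to the stirrer head.

```bash
cat >> h.py <<'E'
def clear():
    t=read_camera("top");d=t["depth"]
    P=np.array([[*dep(t,u,v),u,v] for v in range(120,384,2) for u in range(60,512,2) if d[v,u]>0])
    A=P[(P[:,2]>300)&(P[:,1]<-125-0*P[:,0])&(P[:,0]>150)]
    B=np.array([(x,-117,z) for x in range(318,490,10) for z in range(430,690,10)])
    D=np.linalg.norm(A[:,None,:3]-B[None],axis=2);i=np.unravel_index(D.argmin(),D.shape);print("clear",D[i].round(),A[i[0]].round(),B[i[1]])
E
python3 - <<'E'
from h import *
clear()
E
```

```text
clear 106.0 [ 274. -183.  750.   72.  320.] [ 318 -117  680]
```

drive_tool --pt "5 2 -9 0 1" --pt "15 2 -8 0 1" --pt "25 1 -7 0 1" --pt "25 0 -1 0 1" --pt "25 0 0 0 1"

```text
clock: 2.27
tool_pos: [375.1, -323.2, 110.5]
tcp_rot: [-0.543, -0.445, 0.545, -0.459]
wrist_force: [0.2, -0.3, 0.2]
gripper_width: 0.6
```

```bash
python3 - <<'E'
from h import *
go(-60,36,98)
s=read_camera("side")
crop(s,"pics/c_s.png",180,120,370,260,4)
E
```

```text
t 2.27 mix [-76.8  31.2 110.5] world [ 375.1 -323.2  110.5] F [ 0.2 -0.2  0.2] w 0.6 q [ 0.56  0.55  0.12  2.06 -0.11  0.52 -0.99]
tool axes in mixer (cols x,y,z)
 [[ 0.013  1.     0.   ]
 [-0.015  0.    -1.   ]
 [-1.     0.013  0.015]]
jaw angle from mixer y deg 180.0
tool shift to (-60, 36, 98) [12.6 16.6 -5. ]
```

View pics/c_s.png

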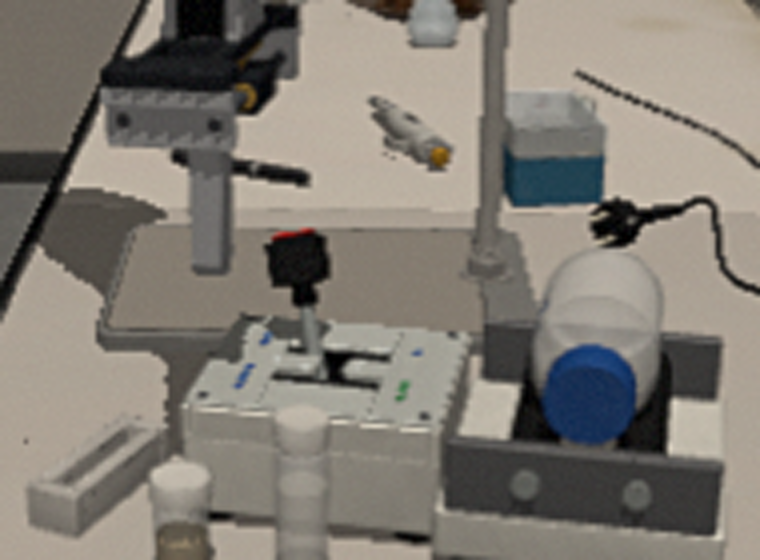

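drive_tool --pt "6 6 -3 0 1" --pt "5 6 -2 0 1" --pt "2 6 0 0 1" --pt "0 6 0 0 1" --pt "0 6 0 0 1"

```text
clock: 2.73
tool_pos: [402.7, -322.6, 92.6]
tcp_rot: [-0.542, -0.449, 0.546, -0.454]
wrist_force: [-2.1, 0.5, 2.6]
gripper_width: 0.7
```

```bash
python3 - <<'E'
from h import *
go(-28,36,98)
s=read_camera("side")
crop(s,"pics/d_s.png",180,120,370,260,4)
E
```

```text
t 2.73 mix [-49.7  36.9  92.6] world [ 402.7 -322.6   92.6] F [-2.2  0.1  2.6] w 0.7 q [ 0.53  0.61  0.12  2.   -0.12  0.53 -1.02]
tool axes in mixer (cols x,y,z)
 [[ 0.001  1.    -0.   ]
 [-0.01   0.    -1.   ]
 [-1.     0.001  0.01 ]]
jaw angle from mixer y deg -180.0
tool shift to (-28, 36, 98) [-5.4 21.7  1. ]
```

View pics/d_s.png

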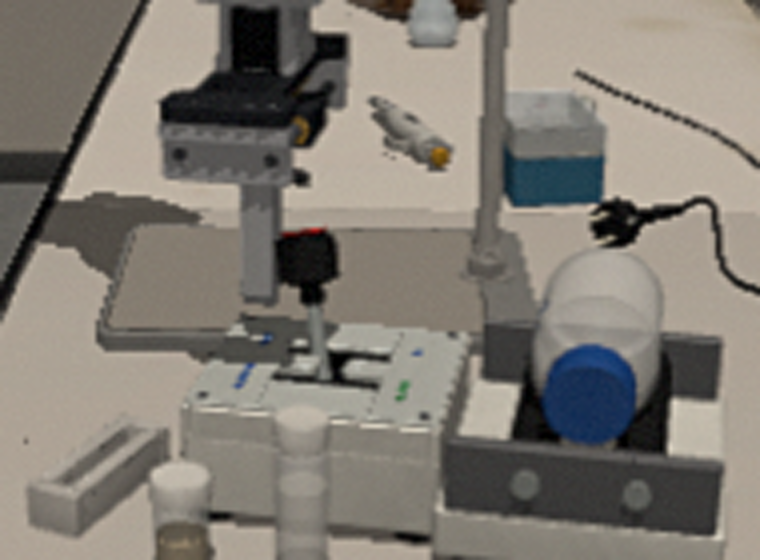

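Contact is made: 2 N of force and the knob has moved slightly forward. I'll push on, stopping a little short of centre.

drive_tool --pt "0 5 0 0 1" --pt "-1 5 0 0 1" --pt "-1 5 0 0 1" --pt "-1 5 0 0 1" --pt "0 1 0 0 1"

```text
clock: 3.2
tool_pos: [427.9, -327.8, 98.1]
tcp_rot: [-0.542, -0.448, 0.546, -0.456]
wrist_force: [-0.1, 0.5, -0.3]
gripper_width: 0.8
```

```bash
cat >> h.py <<'E'
def knobpos(p,r): return np.array([110*np.cos(r)*np.sin(p),-110*np.sin(r),20+110*np.cos(r)*np.cos(p)])
def w(X): return M@np.array(X)+[C[0],C[1],0]
def knobpx(p,r,s,top=125):  # predicted px of points on lever axis
    X=knobpos(p,r)-[0,0,20]; return proj(s,[w(X*top/110+[0,0,20])])[0]
def mark(s,name,rs,ps):
    im=cv2.cvtColor(s["frame"],cv2.COLOR_RGB2BGR)[120:260,180:370];im=cv2.resize(np.clip(im*1.3,0,255).astype(np.uint8),None,fx=4,fy=4,interpolation=cv2.INTER_CUBIC)
    cv2.imwrite(name,im)
    f=s["frame"].astype(int);m=((f[...,0]>60)&(f[...,0]>1.8*f[...,1])&(f[...,0]>1.8*f[...,2]));m[:140]=0;m[240:]=0;m[:,:230]=0;m[:,320:]=0
    v,u=np.nonzero(m);print("red",len(u),u.mean() if len(u) else 0,v.mean() if len(u) else 0)
    b=(f.max(2)<30);b[:150]=0;b[197:]=0;b[:,:235]=0;b[:,305:]=0
    k,l,sta,ce=cv2.connectedComponentsWithStats(b.astype(np.uint8))
    for i in range(1,k):
        if sta[i,4]>60: print("black",sta[i],ce[i].round(1))
    for r in rs:
        for p in ps: print("r",r,"p",p,"top px",knobpx(p,r,s).round(1),"ctr",knobpx(p,r,s,110).round(1))
E
python3 - <<'E'
from h import *
go(-26,36,98)
s=read_camera("side")
mark(s,"pics/e_s.png",[-.33],[-.3,-.26,-.1,-.05,0,.05])
E
```

```text
t 3.2 mix [-24.   36.4  98.1] world [ 427.9 -327.8   98.1] F [-0.2  0.4 -0.3] w 0.8 q [ 0.51  0.62  0.13  1.94 -0.12  0.58 -1.04]
tool axes in mixer (cols x,y,z)
 [[ 0.006  1.     0.001]
 [-0.012  0.001 -1.   ]
 [-1.     0.006  0.012]]
jaw angle from mixer y deg 179.9
tool shift to (-26, 36, 98) [ 0.1 -2.   0.4]
red 12 267.5 177.33333333333334
black [259 178  15  18 195] [266.2 185.5]
r -0.33 p -0.3 top px [251.8 178.7] ctr [253.1 185.1]
r -0.33 p -0.26 top px [253.7 178.3] ctr [254.8 184.8]
r -0.33 p -0.1 top px [261.8 177.5] ctr [261.9 184.1]
r -0.33 p -0.05 top px [264.4 177.5] ctr [264.2 184.1]
r -0.33 p 0 top px [266.9 177.6] ctr [266.4 184.3]
r -0.33 p 0.05 top px [269.5 177.9] ctr [268.7 184.5]
```

View pics/e_s.png

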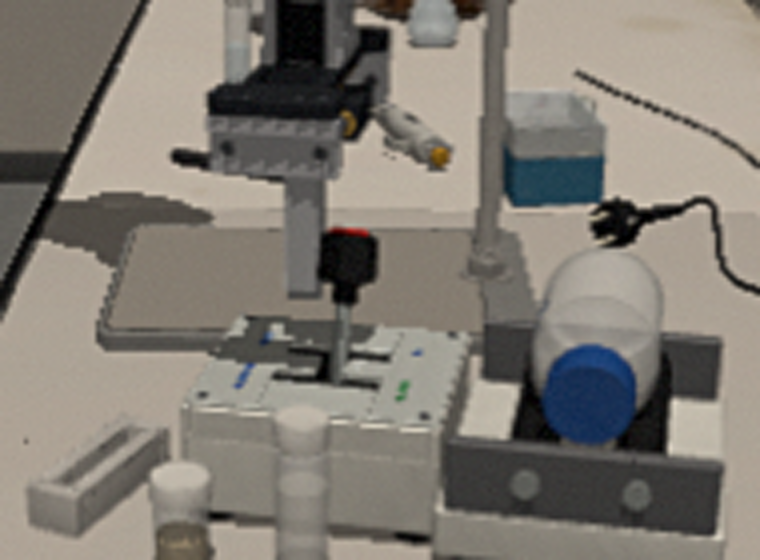

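p is about 0 (black centroid u = 266.2, predicted 266.4). Now I'll back off, rise, and half open the jaws so the left finger alone can push the knob to the right.

drive_tool --pt "0 -12 0 0 1" --pt "-5 -6 0 0 1" --pt "-20 0 0 0 0.33" --pt "-25 0 0 0 0.33" --pt "-18 0 0 0 0.33"

```text
clock: 3.67
tool_pos: [408.7, -322.3, 165.8]
tcp_rot: [-0.541, -0.449, 0.546, -0.455]
wrist_force: [0.9, -1.2, -0.7]
gripper_width: 16.8
```

```bash
python3 - <<'E'
from h import *
go(0,36,165)
E
```

```text
t 3.67 mix [-43.9  38.2 165.8] world [ 408.7 -322.3  165.8] F [ 1.1 -1.  -0.7] w 16.8 q [ 0.5   0.5   0.15  1.93 -0.1   0.71 -1.04]
tool axes in mixer (cols x,y,z)
 [[ 0.002  1.     0.002]
 [-0.01   0.002 -1.   ]
 [-1.     0.002  0.01 ]]
jaw angle from mixer y deg 179.9
tool shift to (0, 36, 165) [ 0.9 43.9  2.3]
```

drive_tool --pt "-1 10 0 0 0.33" --pt "0 10 0 0 0.33" --pt "0 8 1 0 0.33" --pt "0 5 1 0 0.33" --pt "0 0 0 0 0.33"

```text
clock: 4.08
tool_pos: [445.9, -333.2, 173.2]
tcp_rot: [-0.543, -0.445, 0.545, -0.459]
wrist_force: [-0.0, -0.7, -0.2]
gripper_width: 50.1
```

drive_tool --pt "0 0 0 0 0.33" --pt "0 0 0 0 0.33" --pt "0 0 0 0 0.33" --pt "0 0 0 0 0.33" --pt "0 0 0 0 0.33"

```text
clock: 4.5
tool_pos: [443.7, -332.2, 170.6]
tcp_rot: [-0.542, -0.447, 0.546, -0.457]
wrist_force: [-0.5, -0.5, 0.2]
gripper_width: 62.8
```

```bash
python3 - <<'E'
from h import *
go(0,36,103)
s=read_camera("side")
mark(s,"pics/f_s.png",[-.33],[0])
clear()
E
```

```text
t 4.5 mix [ -7.6  35.  170.6] world [ 443.7 -332.2  170.6] F [-0.4 -0.6  0.2] w 62.8 q [ 0.49  0.53  0.15  1.84 -0.1   0.76 -1.07]
tool axes in mixer (cols x,y,z)
 [[ 0.008  1.     0.   ]
 [-0.012  0.    -1.   ]
 [-1.     0.008  0.012]]
jaw angle from mixer y deg 180.0
tool shift to (0, 36, 103) [67.6  7.1 -1.8]
red 6 266.0 177.16666666666666
black [260 178  14  18 191] [266.4 185.5]
r -0.33 p 0 top px [266.9 177.6] ctr [266.4 184.3]
clear 85.0 [ 344. -189.  725.   98.  210.] [ 348 -117  680]
```

View pics/f_s.png

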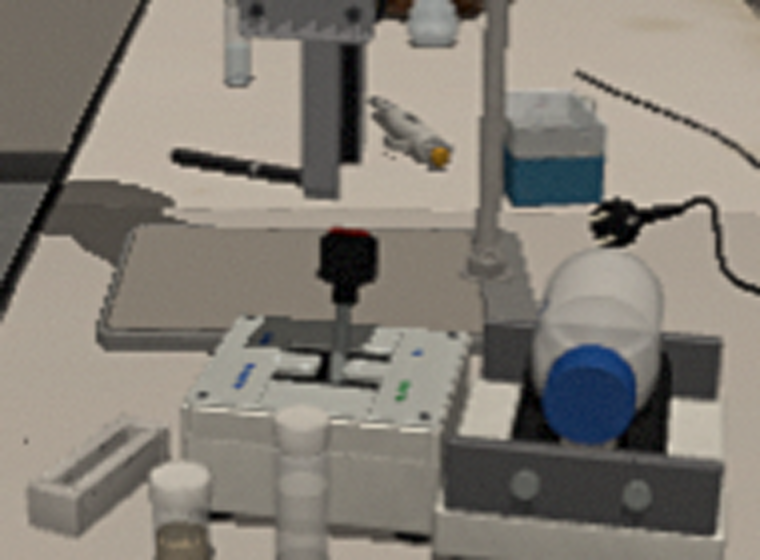

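The jaws stand 63 mm apart, one finger on each side over the knob (340,255 in the crop). Now down, straddling it.

drive_tool --pt "5 3 0 0 0.33" --pt "16 3 -1 0 0.33" --pt "16 1 0 0 0.33" --pt "16 0 0 0 0.33" --pt "10 0 0 0 0.33"

```text
clock: 5.02
tool_pos: [454.6, -335.4, 107.6]
tcp_rot: [-0.543, -0.444, 0.545, -0.459]
wrist_force: [0.1, -0.2, 0.9]
gripper_width: 62.8
```

```bash
python3 - <<'E'
from h import *
go(0,5,103)
s=read_camera("side")
mark(s,"pics/g_s.png",[-.33],[0])
E
```

```text
t 5.02 mix [  3.6  33.9 107.6] world [ 454.6 -335.4  107.6] F [ 0.1 -0.1  0.9] w 62.8 q [ 0.49  0.63  0.13  1.88 -0.12  0.62 -1.06]
tool axes in mixer (cols x,y,z)
 [[ 0.016  1.     0.   ]
 [-0.015  0.    -1.   ]
 [-1.     0.016  0.015]]
jaw angle from mixer y deg 180.0
tool shift to (0, 5, 103) [ 5.  -3.7 28.8]
red 3 270.3333333333333 177.66666666666666
r -0.33 p 0 top px [266.9 177.6] ctr [266.4 184.3]
```

View pics/g_s.png

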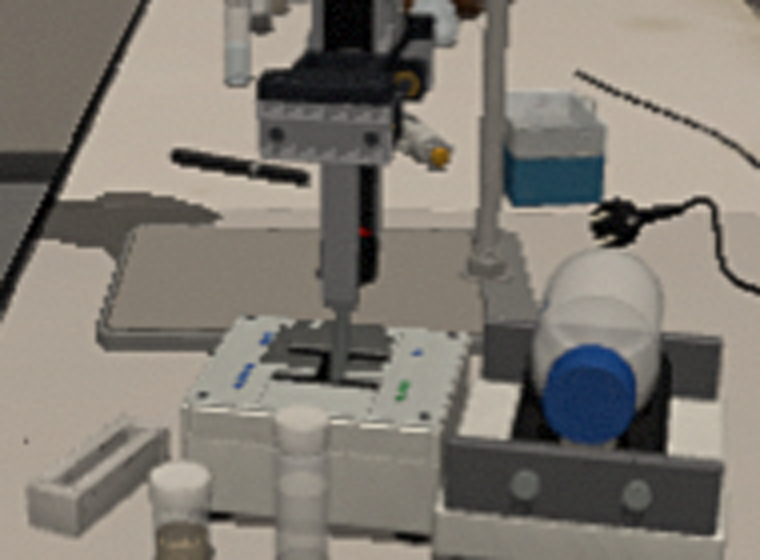

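drive_tool --pt "1 -1 6 0 0.33" --pt "1 -1 6 0 0.33" --pt "1 0 6 0 0.33" --pt "0 0 6 0 0.33" --pt "0 0 5 0 0.33"

```text
clock: 5.48
tool_pos: [447.0, -362.8, 104.1]
tcp_rot: [-0.543, -0.446, 0.544, -0.458]
wrist_force: [-0.6, 0.8, 2.4]
gripper_width: 62.8
```

```bash
python3 - <<'E'
from h import *
go(0,-47,103)
s=read_camera("side")
mark(s,"pics/h_s.png",[-.1],[0])
E
```

```text
t 5.48 mix [  1.2   5.5 104.1] world [ 447.  -362.8  104.1] F [-0.7  0.7  2.4] w 62.8 q [ 0.55  0.65  0.12  1.84 -0.12  0.64 -1.01]
tool axes in mixer (cols x,y,z)
 [[ 0.013  1.     0.002]
 [-0.011  0.003 -1.   ]
 [-1.     0.013  0.011]]
jaw angle from mixer y deg 179.9
tool shift to (0, -47, 103) [ 1.7 -1.4 52.5]
red 4 267.5 179.0
black [266 180   7  17  76] [268.9 186.7]
r -0.1 p 0 top px [264.6 179.3] ctr [264.4 185.9]
```

View pics/h_s.png

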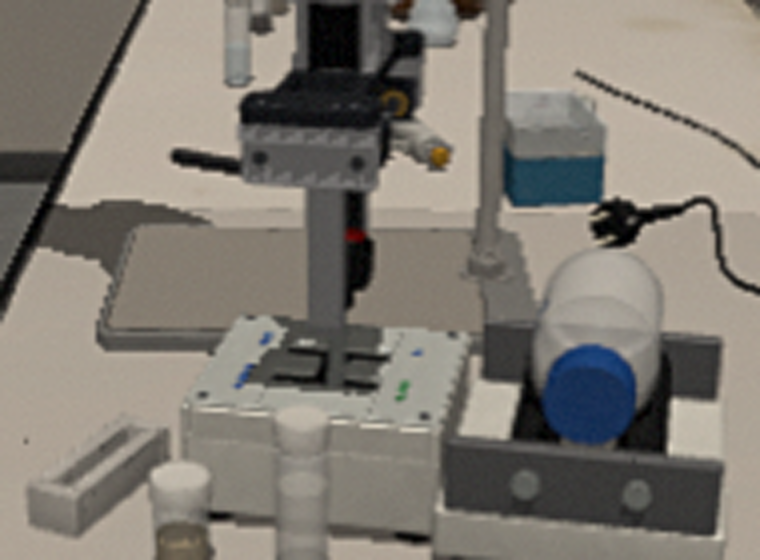

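Contact at 0.7 to 2.4 N, and the knob is starting to move right. I'll continue.

drive_tool --pt "0 0 6 0 0.33" --pt "0 0 6 0 0.33" --pt "0 0 6 0 0.33" --pt "0 0 6 0 0.33" --pt "0 0 6 0 0.33"

```text
clock: 5.95
tool_pos: [441.3, -396.7, 106.1]
tcp_rot: [-0.544, -0.445, 0.544, -0.459]
wrist_force: [0.1, 1.8, 1.1]
gripper_width: 63.0
```

```bash
python3 - <<'E'
from h import *
go(0,-47,103)
s=read_camera("side")
mark(s,"pics/i_s.png",[.0,.1,.2],[0])
E
```

```text
t 5.95 mix [  1.8 -28.8 106.1] world [ 441.3 -396.7  106.1] F [-0.2  1.8  1.1] w 63.0 q [ 0.61  0.67  0.12  1.8  -0.11  0.67 -0.97]
tool axes in mixer (cols x,y,z)
 [[ 0.015  1.     0.001]
 [-0.013  0.001 -1.   ]
 [-1.     0.015  0.013]]
jaw angle from mixer y deg 179.9
tool shift to (0, -47, 103) [ 3.3 -1.9 18.1]
red 15 264.6 184.06666666666666
black [236 150  41  15 221] [256.5 152.8]
black [263 184   7  13  65] [266.5 191.1]
r 0.0 p 0 top px [263.6 180.9] ctr [263.5 187.4]
r 0.1 p 0 top px [262.5 183.2] ctr [262.5 189.4]
r 0.2 p 0 top px [261.3 186. ] ctr [261.5 192. ]
```

View pics/i_s.png

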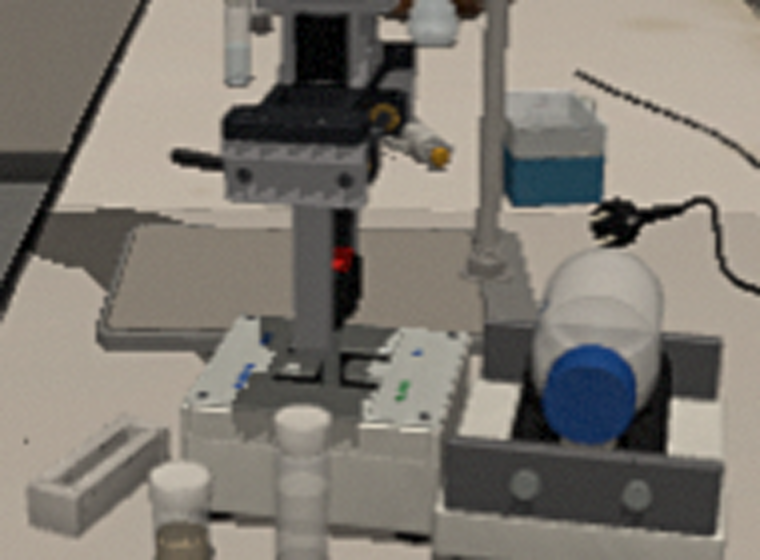

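drive_tool --pt "2 0 5 0 0.33" --pt "2 0 5 0 0.33" --pt "1 0 4 0 0.33" --pt "1 0 2 0 0.33" --pt "0 0 1 0 0.33"

```text
clock: 6.42
tool_pos: [437.5, -416.5, 99.5]
tcp_rot: [0.544, 0.444, -0.544, 0.458]
wrist_force: [0.7, 5.2, 3.0]
gripper_width: 63.0
```

```bash
python3 - <<'E'
from h import *
go(0,-47,103)
s=read_camera("side")
mark(s,"pics/j_s.png",[.25,.3,.33],[0])
E
```

```text
t 6.42 mix [  1.7 -49.   99.5] world [ 437.5 -416.5   99.5] F [-0.2  5.3  3. ] w 63.0 q [ 0.64  0.69  0.11  1.77 -0.11  0.67 -0.94]
tool axes in mixer (cols x,y,z)
 [[ 0.015  1.    -0.001]
 [-0.012 -0.001 -1.   ]
 [-1.     0.015  0.012]]
jaw angle from mixer y deg -179.9
tool shift to (0, -47, 103) [-3.5 -1.7 -1.9]
red 24 262.6666666666667 191.0
black [235 150  45  22 453] [256.2 156.2]
r 0.25 p 0 top px [260.8 187.7] ctr [261.  193.4]
r 0.3 p 0 top px [260.2 189.4] ctr [260.5 195. ]
r 0.33 p 0 top px [259.9 190.5] ctr [260.2 196. ]
```

View pics/j_s.png

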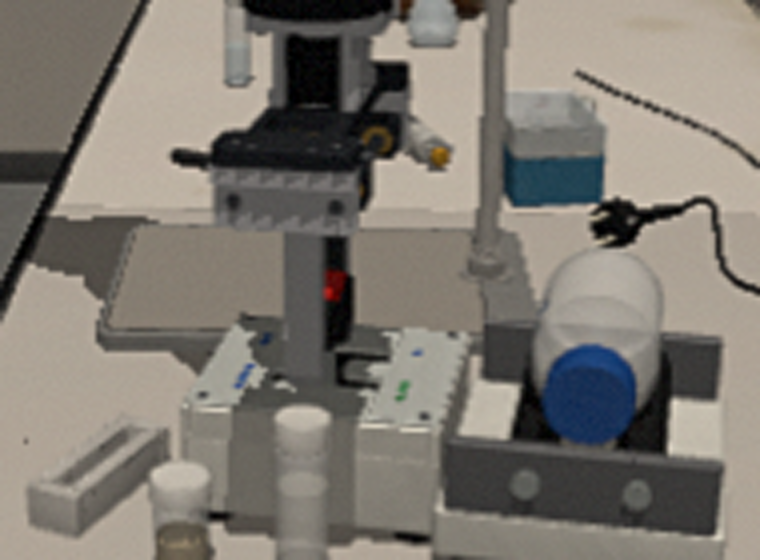

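Force has risen to 5.3 N at the stop and the red top is at v = 191, so r is about 0.33. I'll centre the jaws off the knob, rise, go behind it and close.

drive_tool --pt "0 0 -7 0 0.33" --pt "0 0 -4 0 0.33" --pt "-10 0 0 0 0.33" --pt "-20 0 0 0 0.33" --pt "-20 0 0 0 0.33"

```text
clock: 6.88
tool_pos: [436.1, -403.3, 147.5]
tcp_rot: [-0.542, -0.447, 0.546, -0.457]
wrist_force: [0.4, -0.7, 0.6]
gripper_width: 63.1
```

```bash
python3 - <<'E'
from h import *
go(-60,-36,170)
s=read_camera("side")
mark(s,"pics/k_s.png",[.25,.3,.33],[0])
E
```

```text
t 6.88 mix [ -2.  -36.3 147.5] world [ 436.1 -403.3  147.5] F [ 0.5 -0.6  0.6] w 63.1 q [ 0.61  0.61  0.13  1.76 -0.1   0.77 -0.97]
tool axes in mixer (cols x,y,z)
 [[ 0.008  1.     0.   ]
 [-0.013  0.    -1.   ]
 [-1.     0.008  0.013]]
jaw angle from mixer y deg 180.0
tool shift to (-60, -36, 170) [-23.  -57.8   0. ]
red 36 261.02777777777777 191.38888888888889
black [261 152   5  29 139] [263.1 166.1]
r 0.25 p 0 top px [260.8 187.7] ctr [261.  193.4]
r 0.3 p 0 top px [260.2 189.4] ctr [260.5 195. ]
r 0.33 p 0 top px [259.9 190.5] ctr [260.2 196. ]
```

View pics/k_s.png

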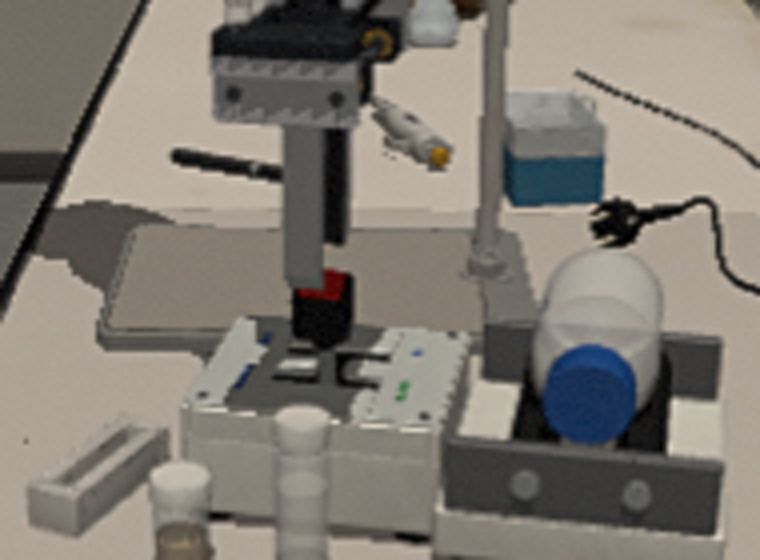

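The knob is now in the right column: red top at (261,191), with p about 0.02 and r about 0.33. Next I move up, back and close.

drive_tool --pt "-15 0 0 0 0.33" --pt "-5 -15 0 0 0.33" --pt "0 -18 0 0 1" --pt "0 -15 0 0 1" --pt "0 -5 0 0 1"

```text
clock: 7.35
tool_pos: [387.7, -398.6, 177.1]
tcp_rot: [-0.542, -0.44, 0.545, -0.465]
wrist_force: [0.8, -0.6, -0.3]
gripper_width: 46.6
```

drive_tool --pt "0 0 0 0 1" --pt "0 0 0 0 1" --pt "0 0 0 0 1" --pt "0 0 0 0 1" --pt "0 0 0 0 1"

```text
clock: 7.77
tool_pos: [389.3, -400.2, 178.2]
tcp_rot: [-0.542, -0.438, 0.545, -0.466]
wrist_force: [0.1, 0.6, -0.8]
gripper_width: 13.1
```

```bash
python3 - <<'E'
from h import *
go(-50,-36,97)
s=read_camera("side")
mark(s,"pics/l_s.png",[.33],[0,.05])
E
```

```text
t 7.77 mix [-48.6 -41.8 178.2] world [ 389.3 -400.2  178.2] F [ 0.   0.6 -0.8] w 13.1 q [ 0.65  0.51  0.14  1.85 -0.09  0.74 -0.92]
tool axes in mixer (cols x,y,z)
 [[ 0.027  1.     0.002]
 [-0.029  0.003 -1.   ]
 [-0.999  0.027  0.029]]
jaw angle from mixer y deg 179.9
tool shift to (-50, -36, 97) [81.  -3.6 -8.2]
red 80 259.9375 190.2875
r 0.33 p 0 top px [259.9 190.5] ctr [260.2 196. ]
r 0.33 p 0.05 top px [262.6 190.8] ctr [262.7 196.2]
```

View pics/l_s.png

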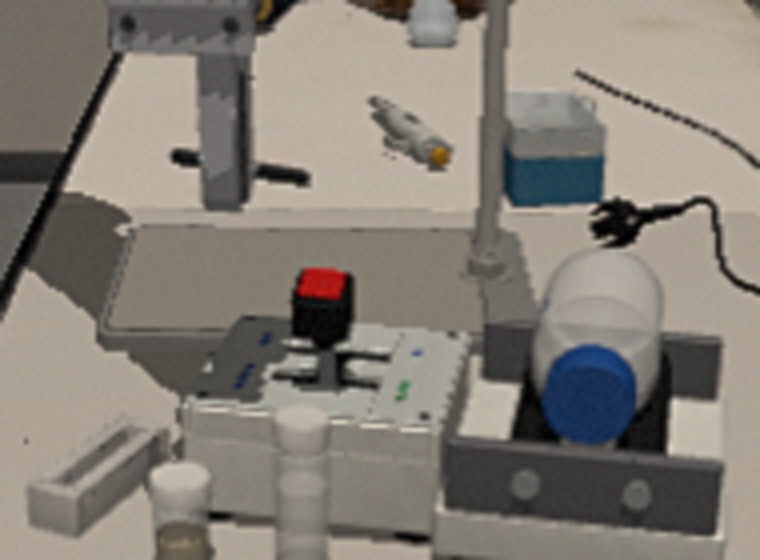

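Lever at p about 0, r about 0.33, matching the prediction to within 0.3 px. Now down behind the knob.

drive_tool --pt "8 -1 -2 0 1" --pt "18 -1 -2 0 1" --pt "18 0 -1 0 1" --pt "16 0 0 0 1" --pt "8 0 0 0 1"

```text
clock: 8.23
tool_pos: [393.0, -397.5, 107.5]
tcp_rot: [-0.541, -0.437, 0.544, -0.469]
wrist_force: [-0.5, 0.4, 0.0]
gripper_width: 0.3
```

```bash
python3 - <<'E'
from h import *
go(-30,-36,96)
E
```

```text
t 8.23 mix [-45.5 -38.6 107.5] world [ 393.  -397.5  107.5] F [-0.6  0.3  0. ] w 0.3 q [ 0.66  0.61  0.12  1.92 -0.11  0.57 -0.91]
tool axes in mixer (cols x,y,z)
 [[ 0.032  0.999  0.005]
 [-0.031  0.006 -0.999]
 [-0.999  0.032  0.032]]
jaw angle from mixer y deg 179.7
tool shift to (-30, -36, 96) [11.9 15.1 -2.8]
```

drive_tool --pt "5 5 -1 0 1" --pt "4 6 0 0 1" --pt "2 6 0 0 1" --pt "0 6 0 0 1" --pt "0 6 0 0 1"

```text
clock: 8.65
tool_pos: [422.4, -401.3, 94.3]
tcp_rot: [-0.541, -0.439, 0.545, -0.467]
wrist_force: [-1.5, 1.2, 1.3]
gripper_width: 0.5
```

```bash
python3 - <<'E'
from h import *
go(10,-36,96)
s=read_camera("side")
mark(s,"pics/m_s.png",[.33],[0,.1,.2,.3,.39])
E
```

```text
t 8.65 mix [-15.9 -36.8  94.3] world [ 422.4 -401.3   94.3] F [-1.7  0.9  1.3] w 0.5 q [ 0.63  0.66  0.12  1.85 -0.11  0.59 -0.94]
tool axes in mixer (cols x,y,z)
 [[ 0.027  1.     0.004]
 [-0.029  0.005 -1.   ]
 [-0.999  0.027  0.029]]
jaw angle from mixer y deg 179.8
tool shift to (10, -36, 96) [-1.1 25.9 -0.7]
red 69 265.5072463768116 191.2173913043478
black [235 150  36  16 364] [251.7 155.4]
r 0.33 p 0 top px [259.9 190.5] ctr [260.2 196. ]
r 0.33 p 0.1 top px [265.4 191.3] ctr [265.1 196.6]
r 0.33 p 0.2 top px [270.9 192.5] ctr [269.9 197.7]
r 0.33 p 0.3 top px [276.3 194.3] ctr [274.6 199.2]
r 0.33 p 0.39 top px [281.  196.3] ctr [278.7 201. ]
```

View pics/m_s.png

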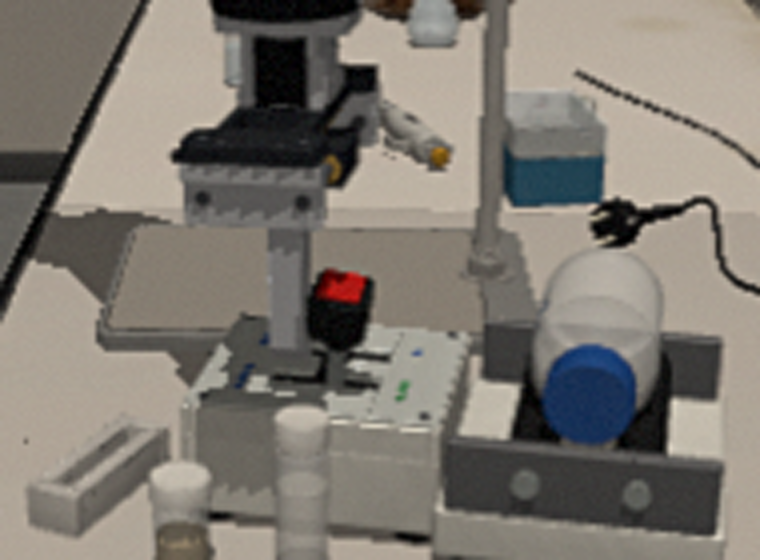

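The knob is going forward in the right column: red top at (265.5,191.2), p about 0.10. I'll keep going.

drive_tool --pt "0 5 0 0 1" --pt "0 5 0 0 1" --pt "0 5 0 0 1" --pt "0 4 0 0 1" --pt "0 3 0 0 1"

```text
clock: 9.12
tool_pos: [447.2, -405.5, 95.8]
tcp_rot: [-0.541, -0.439, 0.544, -0.467]
wrist_force: [-0.9, 0.5, -1.0]
gripper_width: 0.4
```

```bash
python3 - <<'E'
from h import *
go(12,-36,95)
s=read_camera("side")
mark(s,"pics/n_s.png",[.33],[.3,.35,.39])
E
```

```text
t 9.12 mix [  9.2 -36.4  95.8] world [ 447.2 -405.5   95.8] F [-0.9  0.3 -1. ] w 0.4 q [ 0.6   0.68  0.12  1.8  -0.11  0.63 -0.96]
tool axes in mixer (cols x,y,z)
 [[ 0.028  1.     0.005]
 [-0.029  0.006 -1.   ]
 [-0.999  0.028  0.029]]
jaw angle from mixer y deg 179.7
tool shift to (12, -36, 95) [ 0.9  2.7 -0.4]
red 86 280.25581395348837 196.04651162790697
black [238 150  44  17 427] [260.8 155.6]
r 0.33 p 0.3 top px [276.3 194.3] ctr [274.6 199.2]
r 0.33 p 0.35 top px [279.  195.3] ctr [276.9 200.2]
r 0.33 p 0.39 top px [281.  196.3] ctr [278.7 201. ]
```

View pics/n_s.png

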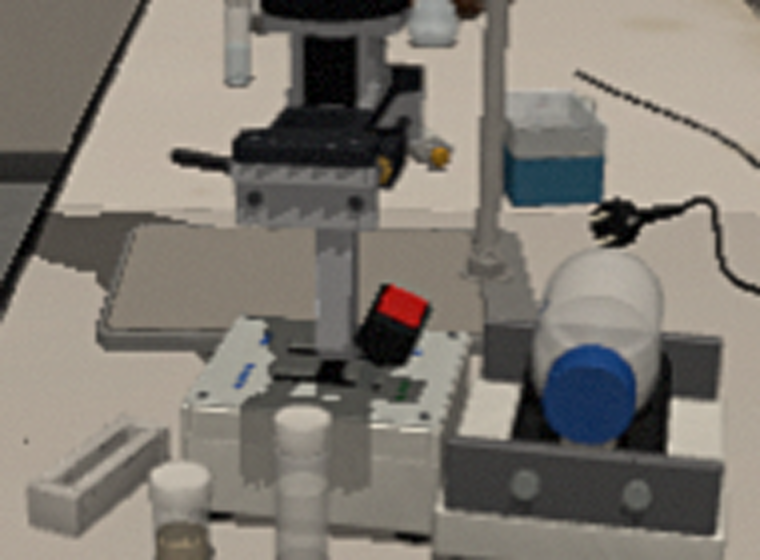

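p is about 0.375. I'll press gently until the force shows the end stop.

drive_tool --pt "0 2 0 0 1" --pt "0 3 0 0 1" --pt "0 3 0 0 1" --pt "0 3 0 0 1" --pt "0 3 0 0 1"

```text
clock: 9.58
tool_pos: [450.4, -406.5, 94.8]
tcp_rot: [-0.539, -0.444, 0.549, -0.46]
wrist_force: [-6.0, 1.5, 4.0]
gripper_width: -0.0
```

```bash
python3 - <<'E'
from h import *
go(12,-36,95)
s=read_camera("side")
mark(s,"pics/o_s.png",[.33],[.35,.39])
E
```

```text
t 9.58 mix [ 12.6 -36.8  94.8] world [ 450.4 -406.5   94.8] F [-6.1  0.3  4. ] w -0.0 q [ 0.59  0.7   0.13  1.77 -0.11  0.67 -0.97]
tool axes in mixer (cols x,y,z)
 [[ 0.008  1.     0.001]
 [-0.025  0.001 -1.   ]
 [-1.     0.008  0.025]]
jaw angle from mixer y deg 179.9
tool shift to (12, -36, 95) [-0.3 -0.6 -0.8]
red 85 281.16470588235296 196.43529411764706
black [241 150  44  18 457] [263.8 156.2]
r 0.33 p 0.35 top px [279.  195.3] ctr [276.9 200.2]
r 0.33 p 0.39 top px [281.  196.3] ctr [278.7 201. ]
```

At the stop: 6 N, and the red top at (281.2,196.4) against a predicted (281.0,196.3) for p = 0.39. I'll retreat straight back, then up.

drive_tool --pt "0 -10 0 0 1" --pt "0 -15 0 0 1" --pt "-5 -15 0 0 1" --pt "-20 -5 0 0 1" --pt "-25 0 0 0 1"

```text
clock: 10.05
tool_pos: [406.2, -396.0, 142.5]
tcp_rot: [-0.539, -0.445, 0.548, -0.46]
wrist_force: [0.7, 0.4, 0.1]
gripper_width: 0.3
```

drive_tool --pt "-25 -5 0 0 1" --pt "-20 -10 0 0 1" --pt "-10 -10 0 0 1" --pt "0 0 0 0 1" --pt "0 0 0 0 1"

```text
clock: 10.47
tool_pos: [388.1, -394.1, 207.1]
tcp_rot: [-0.541, -0.437, 0.546, -0.467]
wrist_force: [-0.8, 0.3, 0.3]
gripper_width: 0.3
```

```bash
python3 - <<'E'
from h import *
st()
s=read_camera("side")
mark(s,"pics/p_s.png",[.33],[.35,.39])
t=read_camera("top");crop(t,"pics/p_t.png",200,90,350,260,3.4)
E
```

```text
t 10.47 mix [-50.9 -36.1 207.1] world [ 388.1 -394.1  207.1] F [-0.9  0.1  0.3] w 0.3 q [ 0.63  0.47  0.15  1.83 -0.08  0.8  -0.93]
tool axes in mixer (cols x,y,z)
 [[ 0.028  1.     0.002]
 [-0.032  0.003 -0.999]
 [-0.999  0.028  0.032]]
jaw angle from mixer y deg 179.9
red 87 280.51724137931035 196.05747126436782
r 0.33 p 0.35 top px [279.  195.3] ctr [276.9 200.2]
r 0.33 p 0.39 top px [281.  196.3] ctr [278.7 201. ]
```

View pics/p_s.png

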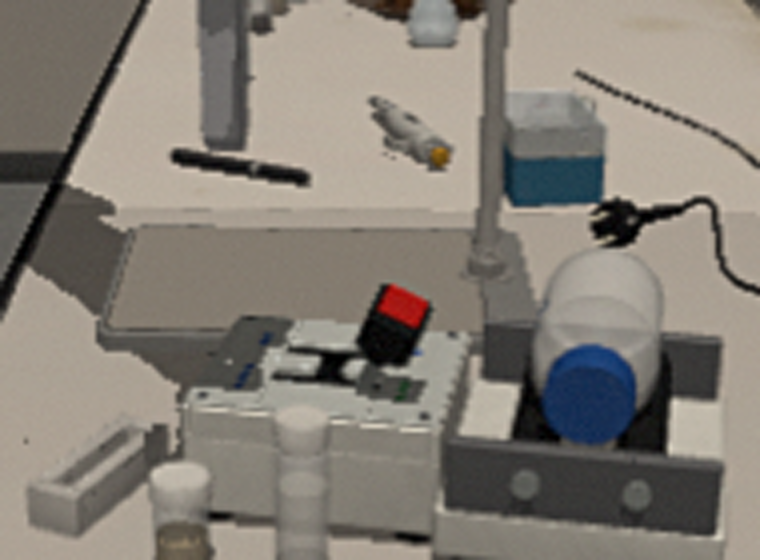

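View pics/p_t.png

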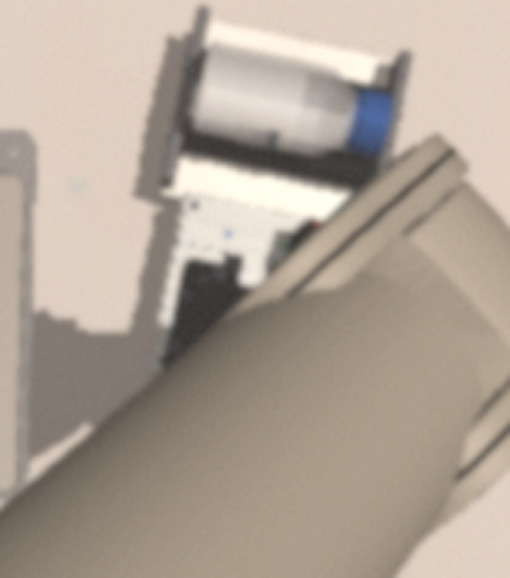

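Released, the red top reads 280.5 against 281.2 when pressed. I'll average a few frames to see whether the lever crept back.

```bash
python3 - <<'E'
from h import *
a=[]
for i in range(6):
    s=read_camera("side");f=s["frame"].astype(float);r=np.clip(f[...,0]-1.5*np.maximum(f[...,1],f[...,2]),0,None)
    r[:180]=0;r[215:]=0;r[:,:265]=0;r[:,295:]=0
    v,u=np.mgrid[:384,:512];a.append((( r*u).sum()/r.sum(),(r*v).sum()/r.sum()))
print(np.round(a,2),np.mean(a,0)); print([knobpx(p,.33,s).round(2) for p in(.36,.38,.39)])
# pressed picture o_s is x4 crop x1.3: compare o_s and p_s with the same measure
for n in("n_s","o_s","p_s"):
    f=cv2.imread(f"pics/{n}.png").astype(float)[...,::-1];r=np.clip(f[...,0]-1.5*np.maximum(f[...,1],f[...,2]),0,None);r[:240]=0;r[380:]=0;r[:,:340]=0;r[:,460:]=0
    v,u=np.mgrid[:r.shape[0],:r.shape[1]];print(n,(r*u).sum()/r.sum()/4+180,(r*v).sum()/r.sum()/4+120)
E
```

```text
[[280.32 196.09]
 [280.33 196.09]
 [280.33 196.08]
 [280.33 196.09]
 [280.32 196.09]
 [280.33 196.1 ]] [280.32636691 196.09228716]
[array([279.48, 195.55]), array([280.52, 196.02]), array([281.04, 196.26])]
n_s 280.51522571738195 196.47193860130932
o_s 281.425147176012 196.98798191263953
p_s 280.7005516775833 196.48390731580778
```

The lever eased back by about 0.013 rad on release. That may be a soft stop, but there is plenty of time, so I'll push a second time more firmly, hold, and back off slowly.

drive_tool --pt "10 0 0 0 1" --pt "22 0 0 0 1" --pt "22 0 0 0 1" --pt "22 0 0 0 1" --pt "15 0 0 0 1"

```text
clock: 11.28
tool_pos: [391.1, -398.5, 111.3]
tcp_rot: [-0.541, -0.437, 0.546, -0.468]
wrist_force: [0.4, 0.4, -0.2]
gripper_width: 0.4
```

```bash
python3 - <<'E'
from h import *
go(5,-36,95)
E
```

```text
t 11.28 mix [-47.2 -39.8 111.3] world [ 391.1 -398.5  111.3] F [ 0.3  0.4 -0.2] w 0.4 q [ 0.65  0.61  0.13  1.91 -0.11  0.58 -0.91]
tool axes in mixer (cols x,y,z)
 [[ 0.03   1.     0.003]
 [-0.034  0.004 -0.999]
 [-0.999  0.029  0.034]]
jaw angle from mixer y deg 179.8
tool shift to (5, -36, 95) [17.7 51.7 -4.2]
```

drive_tool --pt "7 6 -2 0 1" --pt "6 9 -1 0 1" --pt "2 10 0 0 1" --pt "0 9 0 0 1" --pt "0 5 0 0 1"

```text
clock: 11.7
tool_pos: [431.7, -401.3, 91.2]
tcp_rot: [-0.541, -0.439, 0.546, -0.465]
wrist_force: [-0.3, -0.8, 0.1]
gripper_width: 0.4
```

```bash
python3 - <<'E'
from h import *
go(12,-36,95)
E
```

```text
t 11.7 mix [ -6.8 -35.2  91.2] world [ 431.7 -401.3   91.2] F [-0.1 -0.9  0.1] w 0.4 q [ 0.61  0.68  0.13  1.83 -0.12  0.6  -0.95]
tool axes in mixer (cols x,y,z)
 [[ 0.023  1.     0.002]
 [-0.029  0.003 -1.   ]
 [-0.999  0.023  0.029]]
jaw angle from mixer y deg 179.9
tool shift to (12, -36, 95) [-3.4 18.9  1. ]
```

drive_tool --pt "-2 5 0 0 1" --pt "-1 5 0 0 1" --pt "0 5 0 0 1" --pt "0 5 0 0 1" --pt "0 5 0 0 1"

```text
clock: 12.12
tool_pos: [451.9, -404.4, 95.7]
tcp_rot: [-0.538, -0.444, 0.549, -0.461]
wrist_force: [-8.8, 1.0, 3.6]
gripper_width: 0.4
```

drive_tool --pt "0 6 0 0 1" --pt "0 6 0 0 1" --pt "0 6 0 0 1" --pt "0 6 0 0 1" --pt "0 6 0 0 1"

```text
clock: 12.53
tool_pos: [451.9, -406.2, 94.8]
tcp_rot: [-0.532, -0.457, 0.561, -0.441]
wrist_force: [-10.1, 3.7, 8.5]
gripper_width: 0.3
```

```bash
cat >> h.py <<'E'
def red():
    s=read_camera("side");f=s["frame"].astype(float);r=np.clip(f[...,0]-1.5*np.maximum(f[...,1],f[...,2]),0,None)
    r[:180]=0;r[215:]=0;r[:,:265]=0;r[:,295:]=0
    v,u=np.mgrid[:384,:512];print("red",((r*u).sum()/r.sum()).round(2),((r*v).sum()/r.sum()).round(2))
E
python3 - <<'E'
from h import *
st();red()
E
```

```text
t 12.53 mix [ 14.  -36.2  94.8] world [ 451.9 -406.2   94.8] F [-10.7   1.8   8.5] w 0.3 q [ 0.57  0.72  0.16  1.71 -0.1   0.75 -1.  ]
tool axes in mixer (cols x,y,z)
 [[-0.044  0.999 -0.01 ]
 [-0.016 -0.01  -1.   ]
 [-0.999 -0.044  0.017]]
jaw angle from mixer y deg -179.4
red 281.93 197.3
```

At 11 N the mark goes to 281.9, past the 0.39 prediction, so the stop is compliant. I'll back off slowly.

drive_tool --pt "0 -2 0 0 1" --pt "0 -2 0 0 1" --pt "0 -3 0 0 1" --pt "0 -5 0 0 1" --pt "0 -10 0 0 1"

```text
clock: 13.0
tool_pos: [429.8, -402.4, 97.5]
tcp_rot: [-0.531, -0.457, 0.561, -0.441]
wrist_force: [-0.1, -0.1, 0.8]
gripper_width: 0.5
```

drive_tool --pt "0 -12 0 0 1" --pt "-5 -12 0 0 1" --pt "-20 0 0 0 1" --pt "-25 0 0 0 1" --pt "-20 0 0 0 1"

```text
clock: 13.42
tool_pos: [401.7, -393.9, 167.0]
tcp_rot: [-0.531, -0.46, 0.562, -0.437]
wrist_force: [-0.1, 0.3, -0.2]
gripper_width: 0.5
```

drive_tool --pt "-20 -20 10 0 1" --pt "-10 -25 20 0 1" --pt "0 -25 25 0 1" --pt "0 -25 25 0 1" --pt "0 -10 10 0 1"

```text
clock: 13.83
tool_pos: [285.5, -462.6, 210.7]
tcp_rot: [-0.53, -0.458, 0.558, -0.446]
wrist_force: [-1.0, -0.3, 0.4]
gripper_width: 0.2
```

```bash
python3 - <<'E'
from h import *
st();red()
t=read_camera("top");crop(t,"pics/q_t.png",200,90,350,260,3.4)
s=read_camera("side");cv2.imwrite("pics/q_s.png",s["frame"][...,::-1])
E
```

```text
t 13.83 mix [-139.1 -122.3  210.7] world [ 285.5 -462.6  210.7] F [-1.  -0.5  0.4] w 0.2 q [ 0.81  0.48  0.19  1.8  -0.06  0.88 -0.74]
tool axes in mixer (cols x,y,z)
 [[-0.038  0.999  0.001]
 [-0.019  0.    -1.   ]
 [-0.999 -0.038  0.019]]
jaw angle from mixer y deg 179.9
red 280.42 196.31
```

View pics/q_t.png

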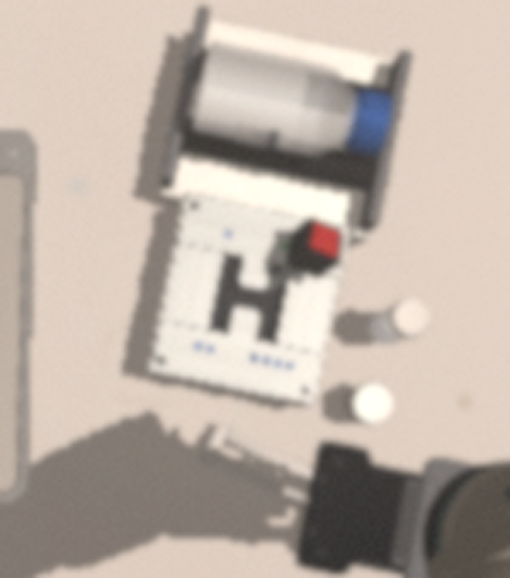

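View pics/q_s.png

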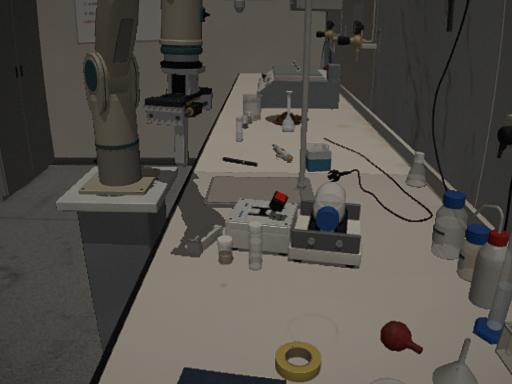

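The lever rests at 280.4 again, the same as after the first push, so that is its home position. The top view shows the knob at crop (323,240), over the three-dot slot. I'll check the positions of everything from the top view and hand in.

```bash
python3 - <<'E'
from h import *
t=read_camera("top")
f=lambda x,y:T(x,y,3.4,200,90)
X=mix(onz(t,*f(323,240),20+125*np.cos(.33)*np.cos(.39)));print("knob top mix",X,"expected",knobpos(.39,.33)*125/110)
print("p est",np.arctan2(X[0],125*np.cos(.33)*np.cos(.39)),np.arcsin(X[0]/125/np.cos(.33)),"r",np.arcsin(-X[1]/125))
print("vial",onz(t,*f(410,317),98).round(),"jar",onz(t,*f(373,404),55).round(),"were", onz(t,*T(327,355),98).round(),onz(t,*T(283,452),55).round())
red(); print(env.job_done())
E
```

```text
knob top mix [ 44.05144678 -38.61773215 129.37539182] expected [ 44.9592924  -40.50537855 132.10266454]
p est 0.3828788105446479 0.38171374390817814 r 0.3140802624584038
vial [ 430. -484.   98.] jar [ 367. -465.   55.] were [ 430. -485.   98.] [ 367. -464.   55.]
red 280.43 196.31
the job is handed in; nothing more can be done
None
```

The lever is in the far right slot (three green dots), fully home as far as the cameras and force readings can tell, and the job is handed in at about 14 s of the 61 s. I pushed the knob forward out of slot 2 with closed fingers. Then one finger of the half-open jaws pushed it across to the right, and closed fingers pushed it forward to the end stop. It was never pinched.

- **Lever position:** at rest, the side view gives lever_fore of about 0.38, and the top view gives about 0.38 with lever_side of about 0.31. Full travel is 0.39 and 0.33, and the difference is within the roughly 2 mm calibration.
- **One disagreement:** the lever eased back about 0.013 rad when I released it after a 6 N push. I pushed again at 11 N, which moved it slightly past the 0.39 mark. It then settled back to the same place to within 0.1 px, so I take the stop to be slightly springy and the lever to be home.
- **Other objects:** the vial and jar are within 1 mm of where they started. The gauge looks unmoved in the pictures but was not measured again.
- **Arm:** it is clear of everything. The highest wrist force I read was about 14 N. The closest measured distance to the stirrer head was about 85 mm.

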